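# Hang the yellow yard tag on the clamp bar with an S-hook

## Robot

A 7-joint arm with a two-finger parallel gripper is mounted at the origin on the work surface. World frame = base frame: x ahead of the robot, y to its left, z up, the work surface at z = 0. Lengths are in m, angles in rad, forces in N, time in s.
With the tool pointing down it reaches from about 0.4 to 0.75 m from the base axis. Payload 19.5 kg.
Tool frame: the origin (TCP) lies at the very end of the fingers, on their centre line; the grasp point (between the pads) lies 19 mm behind it (robot.tcp_to_grasp is the distance from the TCP to the grasp point, in m); y points along the fingers, x is the direction in which the jaws open and shut, and the axes are right-handed (so a half turn about y gives the same grasp; the last joint's range is limited). The gripper opens to 85 mm and grips with 20 to 120 N. Pads are 22 mm wide; open, the fingers measure 114 mm over their backs; the gripper's body (76 mm by 85 mm) begins 54 mm behind the grasp point. The pads swing forward as they close: fully open they stand 13 mm farther back than shut.
Start: joints at [1.188, 0.707, -0.028, 1.485, 0.022, 0.951, -0.075], TCP at [0.192, -0.542, 0.231] pointing down, gripper open.
Joint ranges: [-2.71, 2.71], [-0.32, 2.16], [-1.57, 1.52], [0, 2.45], [-1.46, 4.6], [0, 2.02], [-2.83, 2.83]. Speed limits (rad/s): [1.89, 1.89, 2.57, 2.57, 3.01, 3.01, 3.01].

## Interface

Orientations are given as a rotation vector (axis times angle).
In Python, from workcell import robot gives the robot as it stands. The module is installed in compiled form; this text tells all that it offers.
- The arm moves only by the tool drive_tool, never from a script. Its argument "rows" is text: rows parted by semicolons, each of 5 numbers parted by spaces: the gripper's target within -1 to 1 (fully open at 1, half-way at 0, shut at -1), then the shift along the tool's x, y, z in mm, then the turn about the tool's y in rad. In form: grip tx ty tz yaw; .... A call has 1 to 10 rows; each row shifts and turns the commanded pose from where the row before left it, along the tool's axes as they then stand; what a row does not reach is not made up. A row lasts 1/10 s, in which the tool goes at most 50 mm and 8.59 degrees, less where a joint would pass 70% of its speed; a pose out of reach is approached as far as the arm can. A call is refused whole if a number of a shift passes 50 or a number of a turn 0.15, either way. A call with a gripper value outside its range is refused whole. The fingers move at their own pace and stop on an object; the grip force is fixed at half the most. Time passes only in rows, so rows that do not move let the fingers close. It gives the time, the measured TCP pose, the force and the opening at its end, in the units of the state.
- robot.state(): the state, without advancing time (a new reading comes with each control period).
- robot.read_camera(name): name is "scene" or "top" or "wrist"; returns (picture, depth): 420x560x3 uint8, red, green, blue; 420x560 float32, m along the optical axis (not along the pixel's ray), 0 where there is no reading.
- robot.calibration(name): a dict with "vfov" (degrees; the focal length in pixels is half the picture's height over the tangent of half this angle, whatever the lens; pixels are square), "cx", "cy" (the principal point, pixels), "k1" (the pictures are not rectified: a ray, as slopes to the right and down, at radius r is drawn at 1 + k1 r^2 times it, then the intrinsics apply), "position" and "rotation" of the camera in the world. Camera axes: x right, y down, z forward; pixel columns grow to the right and rows downward; lengths in m; the calibration is good to about 2 mm. A picture is of the moment at which its call begins: read the wrist's pose just before it. calibration takes no time and is no camera call; for the wrist camera it gives the pose at the moment of the call.
- robot.sign_off(): hands the job in, once; it reports no verdict.
Trained networks look in the newest picture that a camera, given by its name, has taken for a name from the list of things; names that differ only in an ending like _2 or _b are one class to them, and where a whole thing is asked for, a point or a joint stands for the part that bears it (a point fixed in the world has none). Each returns a list of dicts, best first, with "conf" (0 to 1); they miss things now and then, are a little off and sometimes report something else, mostly with a low value. They report only what shows in the picture. A call takes as long as a camera call.
- robot.find_in(label, camera): "location" ([x, y, z] in m, in world coordinates, good to about 4 mm: the middle of the surface that is visible of it).
- robot.regions_of(label, camera): "mask" (420x560 bool, what is visible of it).
- robot.pinpoint(label, camera): "location" ([x, y, z] in m, in world coordinates, good to about 4 mm: a listed point, or the origin of a listed thing).
The state is a dict: "time": time; "joint_pos": joint angles; "qd": joint speeds; "joint_torque": joint torques, N m; "ee_pos": TCP position; "orientation": TCP orientation; "contact_force": force on the tool from outside, world axes, zero at the start; "torque": the same for the moment, N m; "opening": finger opening in m.
Only numpy, scipy, OpenCV 4.12 (cv2) and the standard library are available. Lean on these libraries where they do the work, as an engineer would, in place of code of your own. Each camera call takes 0.05 s, during which the arm holds its last target.

## Task

Take the S-hook by its black grip out of its grey stand, pass its lower arm through the hole of the yellow tag plate and lift the tag out of the wooden rack with it. Then hang the S-hook, with the tag still on it, by its upper bend over the chrome bar of the desk clamp and let go, so that both hang there freely and still. Leave the blue tag and the other loose things on the desk (tumbler, tape dispenser, hole punch) where they are.

Things in the scene. Friction and masses are not known exactly. Their poses are not given: they have to be found in the camera images.
- hook_grip (a point): Centre of the S-hook's black grip, origin of the hook frame: the S lies in its x-z plane, z up as it stands. Grip 18 mm in x, 12 in y (pinch along y), 36 in z. 6 mm chrome wire, about 65 g. At the start it stands upright in the grey stand, grip centre 97 mm above the desk; lift straight up to take it out
- hook_crook (a point): Point inside the upper bend, at (27.5, 0, 30.8) mm in the hook frame: the axis of the bar lies here when the hook hangs. Wire centre line of the upper bend (x, z in mm, hook frame): from the grip up to (0,22), (10,33), top (29,39), (40,31), free end (43,18); open downwards, on the +x side
- hook_throat (a point): Point just above the lowest place inside the lower bend, at (30, 0, -76.5) mm in the hook frame; a hooked plate's upper hole edge settles here. Wire centre line of the lower part (x, z in mm): grip, (0,-26), (36,-62), (38,-73), lowest (31,-82), then a straight arm rising 33 degrees towards -x to the tip at (5,-65)
- hook_tip (a point): Free end of the lower arm, at (5, 0, -65) mm in the hook frame; the arm is straight over the 31 mm from the lowest place of the wire to here, so moved along its own direction (-x and up at 33 degrees) it passes through the hole of an upright plate
- hook_stand: Grey plastic stand of the S-hook, fixed, 70 x 56 mm, 43 mm high; a slot 8 mm wide along its x holds the lower bend. Origin on the desk straight under the grip of the standing hook, same axes
- yellow_tag_hole (a point): Centre of the round hole, 20 mm across, of the yellow tag: a metal plate 60 mm wide (y), 95 high (z), 4 thick (x), 80 to 155 g. x is the hole's axis, z up. The hole is 19 mm below the upper and 76 mm above the lower edge. The tag stands loosely upright in a slot 25 mm deep; the rack's top is 51 mm below the hole. Lift straight up to free it
- yellow_tag_center (a point): Centre of the yellow tag, half-way up, 28.5 mm below the hole's centre; same axes
- blue_tag_center (a point): Centre of the blue tag, same shape and size as the yellow one, in the other slot of the wooden rack, 74 mm beside it in the same plane; which slot holds which varies. It stays there
- bar_middle (a point): Middle of the free length of the level chrome bar, on its axis, 240 mm above the desk; y runs along the bar, x level and square to it, away from the robot. Fixed, 10 mm thick. Hang the hook within 70 mm either side of here; the -x side, above and below are open. At 95 mm in -y it ends in an 18 mm ball; at 100 mm in +y it meets a 12 mm arm that runs 180 mm in +x to the clamp's post
- s_hook: The S-hook; origin and axes as hook_grip
- yellow_tag: The yellow tag; origin at the middle of its lower edge, axes as its hole
- tumbler: Empty glass tumbler, 72 mm across, 95 mm high; origin at the centre of its underside, z up
- tape_dispenser: Red tape dispenser, 140 x 52 mm, 74 mm high; origin at the centre of its underside
- hole_punch: Stainless steel hole punch, 75 x 110 mm, 65 mm high; origin at the centre of its underside

How it is judged:
By the outcome, as a careful person would: the job done as asked, in the order asked, and still so for the second after the job is handed in, with the robot touching nothing.
It also fails if it takes over 72 s, if anything falls off the work surface, if the arm or the gripper's body presses on something with over 40 N, if the wrist force passes 120 N, or if a joint passes its speed limit or range.

## Working session

There is one attempt and no reset: what is moved stays moved. The work goes in short steps, Python scripts to look and compute and a tool call to move; the robot and the scene stay as the last step left them, time stands still between calls to the robot, and variables do not carry over. Pictures are saved under pics/ and viewed, and the job is handed in when it is done.

Besides the shell and the picture viewer there is one more tool, called after "Emit:" by a JSON object that holds its "fn" and its "kwargs". drive_tool: Moves the arm, as the interface text tells. Its arguments: {"type":"object","properties":{"rows":{"type":"string"}},"required":["rows"]}

```bash
mkdir -p pics; ls; cat > h.py <<'E'
import numpy as np,cv2
from workcell import robot
from scipy.spatial.transform import Rotation as R
def save(n,f):
    p,d=robot.read_camera(n); cv2.imwrite('pics/'+f,p[:,:,::-1]); return p,d
def st():
    s=robot.state(); print('t',round(s['time'],2),'tcp',np.round(s['ee_pos'],4),'rv',np.round(s['orientation'],3),'F',np.round(s['contact_force'],1),'T',np.round(s['torque'],2),'op',round(s['opening'],4)); return s
def tool(): 
    s=robot.state(); return np.array(s['ee_pos']),R.from_rotvec(s['orientation']).as_matrix()
def cal(n):
    c=robot.calibration(n); f=210/np.tan(np.radians(c['vfov'])/2); Rm=np.array(c['rotation']); 
    return c,f,Rm,np.array(c['position'])
def proj(n,P):
    c,f,Rm,p=cal(n); q=(np.atleast_2d(P)-p)@Rm; s=q[:,:2]/q[:,2:]; r2=(s**2).sum(1,keepdims=True); s=s*(1+c['k1']*r2); return s*f+[c['cx'],c['cy']]
def rays(n,uv):
    c,f,Rm,p=cal(n); s0=(np.atleast_2d(uv)-[c['cx'],c['cy']])/f; s=s0.copy()
    for _ in range(20): s=s0/(1+c['k1']*(s**2).sum(1,keepdims=True))
    return p,np.c_[s,np.ones(len(s))],Rm
def unproj(n,uv,d):
    p,s,Rm=rays(n,uv); return p+(s*np.asarray(d).reshape(-1,1))@Rm.T
E
python3 - <<'E'
from h import *
st()
p,R0=tool(); print(R0.round(3))
for n in ('scene','top','wrist'):
    save(n,n+'0.png'); c=robot.calibration(n); print(n,c)
    if n=='wrist': continue
    for l in ['hook_grip','hook_crook','hook_throat','hook_tip','hook_stand','yellow_tag_hole','yellow_tag_center','blue_tag_center','bar_middle','yellow_tag','tumbler','tape_dispenser','hole_punch']:
        print(l,[(np.round(x['location'],3).tolist(),round(x['conf'],2)) for x in robot.pinpoint(l,n)][:3])
st()
E
```

```text
pics
t 0.0 tcp [ 0.1921 -0.5417  0.2308] rv [-1.351  0.955 -0.954] F [-0.8 -0.3 -0.3] T [-0.04 -0.02  0.07] op 0.085
[[ 0.334 -0.     0.942]
 [-0.942  0.001  0.334]
 [-0.001 -1.    -0.   ]]
scene {'vfov': 42.24984651897158, 'cx': 277.71708903478964, 'cy': 218.4977383486121, 'k1': 0.06382079989531277, 'position': array([1.54760303, 0.13692693, 1.16659684]), 'rotation': array([-1.69443149, -1.83500326,  0.79100502])}
hook_grip [([0.456, -0.308, 0.098], 0.68), ([0.48, -0.304, 0.023], 0.39)]
hook_crook [([0.485, -0.303, 0.123], 0.41)]
hook_throat [([0.484, -0.303, 0.019], 0.54)]
hook_tip [([0.462, -0.306, 0.033], 0.42)]
hook_stand [([0.453, -0.306, -0.001], 0.68)]
yellow_tag_hole [([0.443, -0.132, 0.081], 0.55)]
yellow_tag_center [([0.449, -0.134, 0.054], 0.52), ([0.373, 0.36, 0.002], 0.21)]
blue_tag_center [([0.47, -0.062, 0.055], 0.85)]
bar_middle [([0.61, 0.201, 0.238], 0.85)]
yellow_tag [([0.445, -0.136, 0.007], 0.6)]
tumbler [([0.375, 0.362, 0.001], 0.85), ([0.455, -0.308, 0.096], 0.3)]
tape_dispenser [([0.693, -0.2, -0.001], 0.76)]
hole_punch [([0.712, -0.054, -0.001], 0.81), ([0.4
[... 640 characters left out ...]
54], 0.42)]
bar_middle [([0.444, -0.131, 0.009], 0.74), ([0.606, 0.201, 0.241], 0.67)]
yellow_tag [([0.442, -0.132, 0.008], 0.54)]
tumbler [([0.381, 0.363, 0.001], 0.71), ([0.444, -0.129, 0.082], 0.26)]
tape_dispenser [([0.442, -0.135, 0.008], 0.69), ([0.48, -0.305, 0.017], 0.67), ([0.694, -0.203, -0.001], 0.64)]
hole_punch [([0.71, -0.053, -0.0], 0.72)]
wrist {'vfov': 58.20948408883507, 'cx': 275.2621340632746, 'cy': 206.48735339264653, 'k1': -0.07159860895509983, 'position': array([ 0.25868101, -0.5182791 ,  0.37298209]), 'rotation': array([ 2.37312021, -1.67689129, -0.23458213])}
t 1.45 tcp [ 0.1922 -0.5419  0.2313] rv [-1.351  0.955 -0.955] F [0.1 0.3 0.1] T [-0.02  0.   -0.02] op 0.0856
```

```bash
sed -i "s/Rm=np.array(c\['rotation'\])/Rm=R.from_rotvec(c['rotation']).as_matrix()/" h.py; python3 -c "
import cv2
a=cv2.imread('pics/scene0.png');b=cv2.imread('pics/top0.png')
cv2.imwrite('pics/s0.png',cv2.resize(a,(800,600)));cv2.imwrite('pics/t0.png',cv2.resize(b,(800,600)))"
```

```text
(no output)
```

View pics/s0.png

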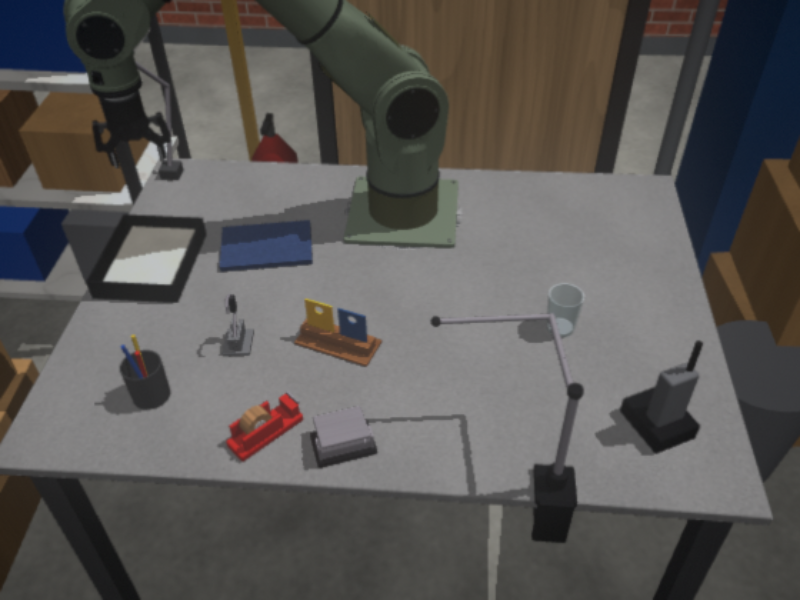

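View pics/t0.png

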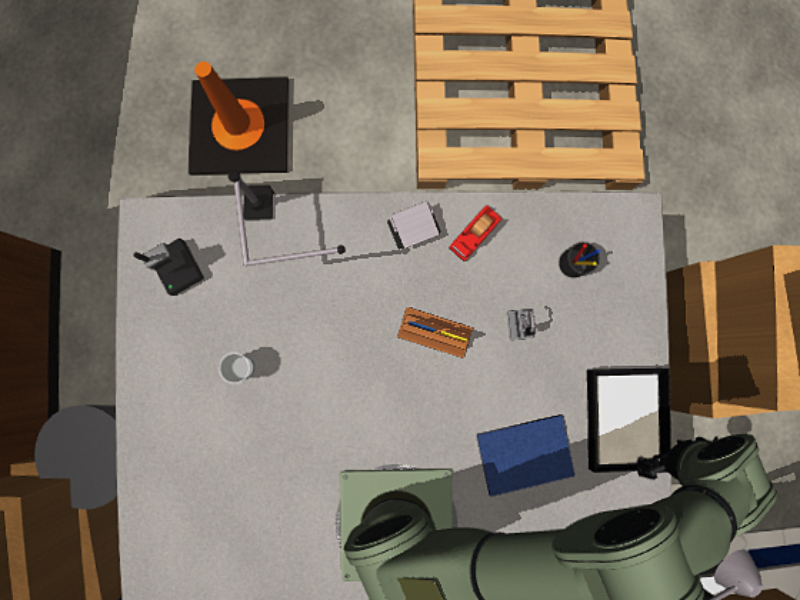

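View pics/wrist0.png

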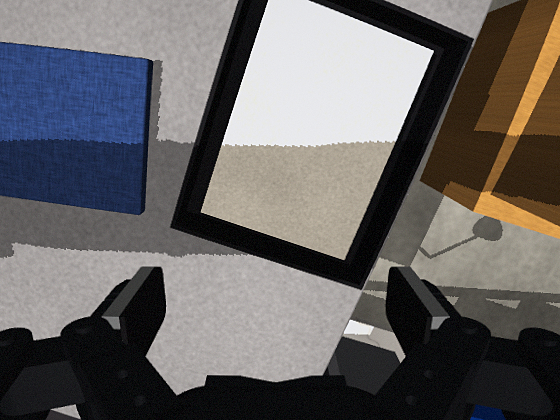

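Emit:
{"fn": "drive_tool", "kwargs": {"rows": "1 -25 -2 31 0; 1 -25 -2 31 0; 1 -25 -2 31 0; 1 -25 -2 31 0; 1 -25 -2 31 0; 1 -25 -2 31 0; 1 -25 -2 31 0; 1 -25 -2 31 0; 1 0 0 0 0.11; 1 0 0 0 0.11"}}

```text
time: 2.45
ee_pos: [0.3597, -0.2697, 0.2475]
orientation: [-1.263, 1.121, -1.122]
contact_force: [-0.3, -0.6, 0.4]
opening: 0.0853
```

```bash
cat > look.py <<'E'
from h import *
import sys
st(); tag=sys.argv[1]
save('wrist',f'w{tag}.png'); p,R0=tool(); print(R0.round(3).tolist())
for l in sys.argv[2:]:
    print(l,[(np.round(x['location'],4).tolist(),round(x['conf'],2),proj('wrist',x['location'])[0].round().tolist()) for x in robot.pinpoint(l,'wrist')][:3])
E
python3 look.py 1 hook_grip hook_crook hook_tip hook_stand yellow_tag_hole yellow_tag_center blue_tag_center
```

```text
t 2.45 tcp [ 0.3597 -0.2697  0.2475] rv [-1.263  1.121 -1.122] F [-0.3 -0.6  0.4] T [-0.    0.03 -0.04] op 0.0853
[[0.11, 0.0, 0.994], [-0.994, -0.0, 0.11], [0.0, -1.0, 0.0]]
hook_grip [([0.4535, -0.309, 0.0972], 0.85, [343.0, 74.0])]
hook_crook [([0.4815, -0.3044, 0.1282], 0.96, [351.0, 26.0])]
hook_tip [([0.4595, -0.3055, 0.0312], 0.6, [328.0, 72.0])]
hook_stand [([0.4523, -0.3043, 0.0051], 0.8, [322.0, 81.0])]
yellow_tag_hole [([0.4463, -0.1336, 0.0844], 0.92, [113.0, 57.0])]
yellow_tag_center [([0.4433, -0.1333, 0.056], 0.67, [127.0, 65.0])]
blue_tag_center [([0.4685, -0.0579, 0.0583], 0.75, [40.0, 25.0])]
```

View pics/w1.png

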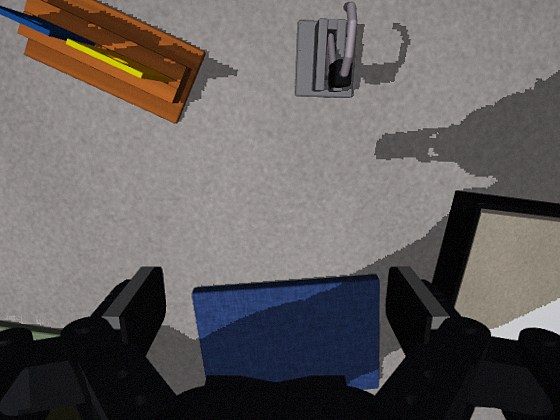

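```bash
cat > geo.py <<'E'
from h import *
import sys
n=sys.argv[1]
p,d=robot.read_camera(n)
v,u=np.mgrid[0:420,0:560]; P=unproj(n,np.c_[u.ravel(),v.ravel()],d.ravel()); P[d.ravel()==0]=9; col=p.reshape(-1,3).astype(int)
def near(c,r): return (np.hypot(P[:,0]-c[0],P[:,1]-c[1])<r)
m=near((.455,-.308),.06)&(abs(P[:,2]-.043)<.004)
print('stand',m.sum()); r=cv2.minAreaRect(P[m][:,:2].astype(np.float32)*1000); print(r, P[m][:,2].mean())
m=near((.47,-.305),.06)&(P[:,2]>.06)
for lo,hi in((.06,.08),(.08,.117),(.117,.16)):
    k=m&(P[:,2]>lo)&(P[:,2]<=hi); q=P[k]; print('hook',lo,k.sum(),q.mean(0).round(4) if len(q) else '', q.max(0).round(4) if len(q) else '')
q=P[m]
if len(q)>20: l=cv2.fitLine(q[:,:2].astype(np.float32),cv2.DIST_HUBER,0,.001,.001).ravel(); print('hook yaw',np.degrees(np.arctan2(l[1],l[0])),l)
for nm,cc in(('yel',(col[:,0]>col[:,2]+60)&(col[:,1]>col[:,2]+60)),('blu',(col[:,2]>col[:,0]+25))):
    k=cc&near((.457,-.097),.09)&(P[:,2]>.06)&(P[:,2]<.12)
    print(nm,k.sum(),end=' ')
    if k.sum()>20:
        q=P[k]; l=cv2.fitLine(q[:,:2].astype(np.float32),cv2.DIST_HUBER,0,.001,.001).ravel(); a=(q[:,:2]-l[2:])@l[:2]; print('ang',np.degrees(np.arctan2(l[1],l[0])).round(2),'ends',l[2:]+l[:2]*a.min(),l[2:]+l[:2]*a.max(),'mid',l[2:]+l[:2]*(a.min()+a.max())/2,'z',np.percentile(q[:,2],[2,50,98]).round(4))
m=(P[:,2]>.225)&(P[:,2]<.255)&near((.607,.201),.12)
if m.sum()>50:
    q=P[m]; l=cv2.fitLine(q[:,:2].astype(np.float32),cv2.DIST_HUBER,0,.001,.001).ravel(); a=(q[:,:2]-l[2:])@l[:2]; print('bar',m.sum(),np.degrees(np.arctan2(l[1],l[0])),l[2:]+l[:2]*a.min(),l[2:]+l[:2]*a.max(),np.percentile(q[:,2],[5,50,95]))
E
for n in wrist top scene; do echo $n; python3 geo.py $n; done
```

```text
wrist
stand 1222
((473.2622375488281, -304.11492919921875), (60.17068099975586, 24.692588806152344), 4.926438808441162) 0.042003325105795984
hook 0.06 12 [ 0.4615 -0.303   0.0654] [ 0.4672 -0.3     0.08  ]
hook 0.08 478 [ 0.453  -0.3034  0.1074] [ 0.4985 -0.299   0.1166]
hook 0.117 709 [ 0.4741 -0.3036  0.1308] [ 0.4986 -0.2991  0.1385]
hook yaw 2.9108481 [ 0.99870974  0.05078204  0.45484614 -0.30379984]
yel 563 ang 71.44 ends [ 0.43644097 -0.16174023] [ 0.45568869 -0.10441872] mid [ 0.44606483 -0.13307947] z [0.0728 0.1019 0.1035]
blu 581 ang 70.19 ends [ 0.46018708 -0.09248714] [ 0.48040345 -0.03636261] mid [ 0.47029527 -0.06442487] z [0.0624 0.1006 0.1034]
top
stand 63
((473.8021545410156, -303.84625244140625), (59.8399543762207, 20.70977020263672), 4.3196539878845215) 0.043695327340264205
hook 0.06 4 [ 0.4651 -0.3008  0.0665] [ 0.4701 -0.2988  0.0678]
hook 0.08 24 [ 0.4565 -0.3013  0.1066] [ 0.4995 -0.2983  0.1167]
hook 0.117 33 [ 0.4706 -0.3031  0.1301] [ 0.4955 -0.2985  0.1415]
hook yaw -41.433895 [ 0.7497197  -0.66175556  0.45051387 -0.29073596]
yel 34 ang 70.43 ends [ 0.43581
[... 390 characters left out ...]
63566589355469, 25.599775314331055), 6.081066608428955) 0.04343268102636543
hook 0.06 14 [ 0.4583 -0.306   0.0659] [ 0.4722 -0.3015  0.0719]
hook 0.08 59 [ 0.4573 -0.3037  0.1005] [ 0.4951 -0.298   0.1168]
hook 0.117 32 [ 0.479  -0.3024  0.1306] [ 0.4991 -0.2995  0.1413]
hook yaw -43.92905 [ 0.72019947 -0.6937671   0.44412816 -0.28576338]
yel 31 ang 75.21 ends [ 0.43642431 -0.15818951] [ 0.44992011 -0.10706617] mid [ 0.44317221 -0.13262784] z [0.0748 0.1037 0.1072]
blu 77 ang 71.79 ends [ 0.45901564 -0.0896857 ] [ 0.47658245 -0.03628374] mid [ 0.46779905 -0.06298472] z [0.0663 0.0999 0.1088]
bar 481 -84.892204 [0.59835469 0.3103143 ] [0.61729411 0.09842761] [0.23880009 0.24477465 0.24949982]
```

Emit:
{"fn": "drive_tool", "kwargs": {"rows": "1 19 0 18 0.01; 1 19 0 18 0.01; 1 0 0 0 0"}}

```text
time: 3.3
ee_pos: [0.4007, -0.3055, 0.2469]
orientation: [-1.255, 1.134, -1.135]
contact_force: [0.3, -0.6, -0.3]
opening: 0.0855
```

```bash
python3 look.py 2 hook_grip hook_crook hook_tip ; python3 geo.py wrist
```

```text
t 3.3 tcp [ 0.4007 -0.3055  0.2469] rv [-1.255  1.134 -1.135] F [ 0.3 -0.6 -0.3] T [ 0.03  0.03 -0.04] op 0.0855
[[0.101, -0.0, 0.995], [-0.995, 0.0, 0.101], [-0.0, -1.0, -0.0]]
hook_grip [([0.4443, -0.1291, 0.0099], 0.75, [105.0, 109.0]), ([0.4546, -0.3086, 0.0987], 0.57, [289.0, 121.0])]
hook_crook [([0.4829, -0.3021, 0.1245], 0.88, [286.0, 79.0])]
hook_tip [([0.4602, -0.3059, 0.0327], 0.75, [285.0, 110.0])]
stand 948
((473.2109375, -304.8502502441406), (58.91010284423828, 23.779945373535156), 5.642992973327637) 0.04217454779001371
hook 0.06 5 [ 0.4643 -0.3029  0.0618] [ 0.466  -0.3025  0.0637]
hook 0.08 284 [ 0.4538 -0.3058  0.1124] [ 0.4996 -0.2995  0.1161]
hook 0.117 646 [ 0.4755 -0.3041  0.1312] [ 0.4986 -0.2995  0.1386]
hook yaw -71.37133 [ 0.3194335 -0.9476087  0.4160907 -0.3175324]
yel 567 ang 71.57 ends [ 0.43638503 -0.16203039] [ 0.45554073 -0.10455864] mid [ 0.44596288 -0.13329452] z [0.0728 0.1018 0.1035]
blu 397 ang 70.16 ends [ 0.46057612 -0.09323517] [ 0.47334704 -0.05784599] mid [ 0.46696158 -0.07554058] z [0.0608 0.0796 0.1029]
```

View pics/w2.png

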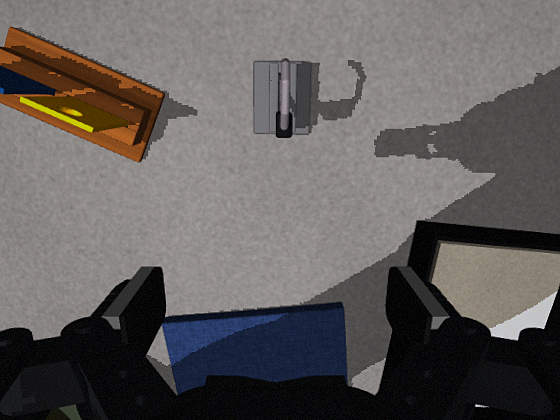

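Emit:
{"fn": "drive_tool", "kwargs": {"rows": "1 2 10 18 0; 1 2 20 18 0; 1 2 20 17 0; 1 0 30 0 0; 1 0 30 0 0; 1 0 30 0 0; 1 0 16 0 0; 1 0 10 0 0; 1 0 0 0 0"}}

```text
time: 4.45
ee_pos: [0.4521, -0.3044, 0.0807]
orientation: [-1.255, 1.136, -1.133]
contact_force: [0.3, -0.3, 0.7]
opening: 0.0851
```

```bash
python3 look.py 3
```

```text
t 4.45 tcp [ 0.4521 -0.3044  0.0807] rv [-1.255  1.136 -1.133] F [ 0.3 -0.3  0.7] T [-0.02 -0.01  0.07] op 0.0851
[[0.101, -0.0, 0.995], [-0.995, 0.0, 0.101], [-0.0, -1.0, -0.0]]
```

View pics/w3.png

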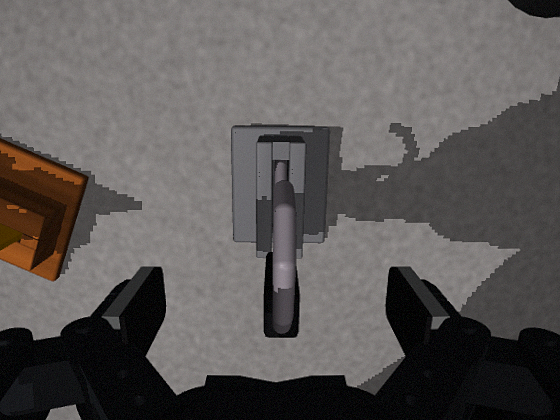

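```bash
python3 - <<'E'
from h import *
c,f,Rm,p=cal('wrist'); print(Rm.round(3),p,f)
T,R0=tool()
for off in ([0,-.019,0],[0,0,0],[.0025,-.019,0],[.0025,-.034,.009],[.0025,-.034,-.009]): print(off,proj('wrist',T+R0@np.array(off)))
_,d=robot.read_camera('wrist')
for vu in((300,283),(262,270),(330,283),(315,270),(315,296)):
    print(vu,d[vu],unproj('wrist',[vu[::-1]],d[vu]), (unproj('wrist',[vu[::-1]],d[vu])-T)@R0)
E
```

```text
[[ 0.1   -0.957 -0.273]
 [-0.995 -0.097 -0.027]
 [-0.     0.274 -0.962]] [ 0.52265213 -0.2972838   0.2233246 ] 377.2220608463715
[0, -0.019, 0] [[276.27721731 299.98125489]]
[0, 0, 0] [[276.16169182 276.57242368]]
[0.0025, -0.019, 0] [[283.11284569 299.97680914]]
[0.0025, -0.034, 0.009] [[284.20483072 298.93009161]]
[0.0025, -0.034, -0.009] [[283.81880747 346.33774837]]
(300, 283) 0.09997247 [[ 0.47197056 -0.30461184  0.13448318]] [[ 0.001855   -0.05286938  0.01937121]]
(262, 270) 0.14530066 [[ 0.46255661 -0.30146762  0.08993029]] [[-0.00221553 -0.0083157   0.01032307]]
(330, 283) 0.11538446 [[ 0.4551928  -0.30663502  0.12326439]] [[ 0.00218106 -0.04164999  0.00247545]]
(315, 270) 0.12470602 [[ 0.45414434 -0.30258782  0.11375294]] [[-0.00195005 -0.03213806  0.00183988]]
(315, 296) 0.12589484 [[ 0.45435853 -0.31132535  0.112709  ]] [[ 0.00676481 -0.03109505  0.0011739 ]]
```

Emit:
{"fn": "drive_tool", "kwargs": {"rows": "1 2.4 0 2 0; 0 0 0 0 0; -1 0 0 0 0; -1 0 0 0 0; -1 0 0 0 0; -1 0 0 0 0; -1 0 0 0 0; -1 0 0 0 0; -1 0 0 0 0; -1 0 0 0 0"}}

```text
time: 5.55
ee_pos: [0.4548, -0.307, 0.0813]
orientation: [-1.255, 1.135, -1.135]
contact_force: [-0.3, -1.3, 2.0]
opening: 0.0108
```

```bash
python3 look.py 4
```

```text
t 5.55 tcp [ 0.4548 -0.307   0.0813] rv [-1.255  1.135 -1.135] F [-0.3 -1.3  2. ] T [-0.19 -0.08 -0.02] op 0.0108
[[0.101, 0.0, 0.995], [-0.995, -0.0, 0.101], [0.0, -1.0, 0.0]]
```

View pics/w4.png

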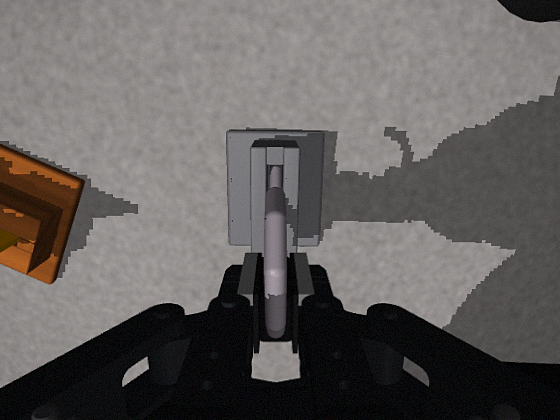

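Emit:
{"fn": "drive_tool", "kwargs": {"rows": "-1 0 -4 0 0; -1 0 -8 0 0; -1 0 -12 0 0; -1 0 -15 0 0; -1 0 -15 0 0; -1 0 -15 0 0; -1 0 -15 0 0; -1 0 -12 0 0; -1 0 -8 0 0; -1 0 -6 0 0"}}

```text
time: 6.6
ee_pos: [0.4549, -0.3069, 0.1923]
orientation: [-1.255, 1.134, -1.135]
contact_force: [-0.8, 1.1, 0.0]
opening: 0.0112
```

```bash
cat > hk.py <<'E'
from h import *
import sys
s=st(); T,R0=tool()
for n in ('scene','top'):
    save(n,f'{n}{sys.argv[1]}.png')
    for l in ['hook_grip','hook_crook','hook_throat','hook_tip']:
        print(n,l,[((np.array(x['location'])-T)@R0*1000).round(1).tolist()+[round(x['conf'],2)] for x in robot.pinpoint(l,n)][:2])
a=cv2.imread(f'pics/scene{sys.argv[1]}.png'); u,v=proj('scene',T)[0].astype(int); print(u,v)
cv2.imwrite(f'pics/sc{sys.argv[1]}.png',cv2.resize(a[max(0,v-100):v+100,max(0,u-130):u+130],None,fx=3,fy=3,interpolation=cv2.INTER_CUBIC))
E
python3 hk.py 5;python3 look.py 5 hook_grip hook_crook
```

```text
t 6.6 tcp [ 0.4549 -0.3069  0.1923] rv [-1.255  1.134 -1.135] F [-0.8  1.1  0. ] T [-0.01  0.06  0.04] op 0.0112
scene hook_grip [[1.7, -14.8, -2.0, 0.54]]
scene hook_crook [[0.2, -42.6, 27.8, 0.72]]
scene hook_throat [[-1.2, 57.9, 27.2, 0.47]]
scene hook_tip [[-0.7, 46.3, 6.3, 0.66]]
top hook_grip [[-1.2, -13.6, -3.6, 0.38]]
top hook_crook [[-2.5, -44.7, 26.4, 0.46]]
top hook_throat [[2.5, 66.5, 26.8, 0.58], [-176.2, 140.4, 8.7, 0.15]]
top hook_tip [[-1.3, 51.6, 5.3, 0.43], [-240.2, 138.7, 41.6, 0.36]]
155 188
t 7.1 tcp [ 0.4547 -0.3069  0.191 ] rv [-1.255  1.135 -1.134] F [ 0.2  0.8 -0.6] T [ 0.03  0.02 -0.02] op 0.0112
[[0.101, -0.0, 0.995], [-0.995, 0.0, 0.101], [-0.0, -1.0, -0.0]]
hook_grip [([0.4547, -0.3083, 0.2077], 0.56, [280.0, 297.0])]
hook_crook [([0.4809, -0.3035, 0.2387], 0.89, [274.0, 268.0])]
```

View pics/sc5.png

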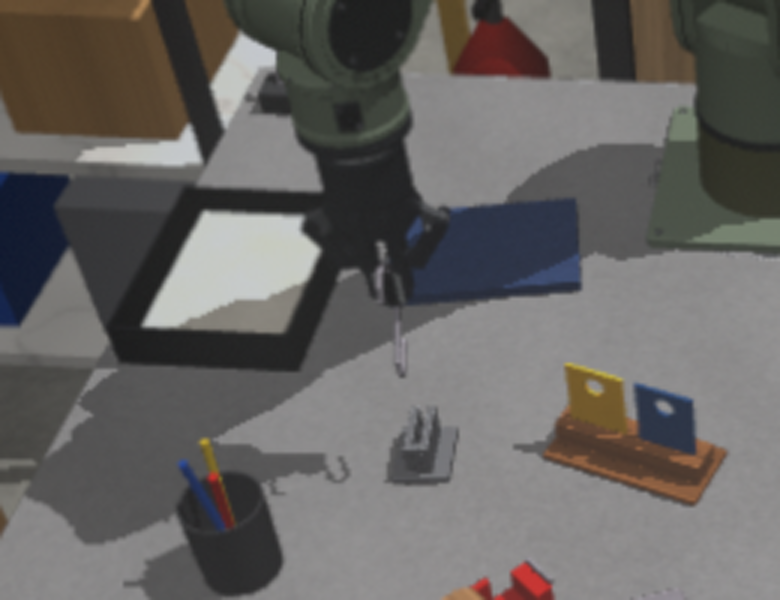

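View pics/w5.png

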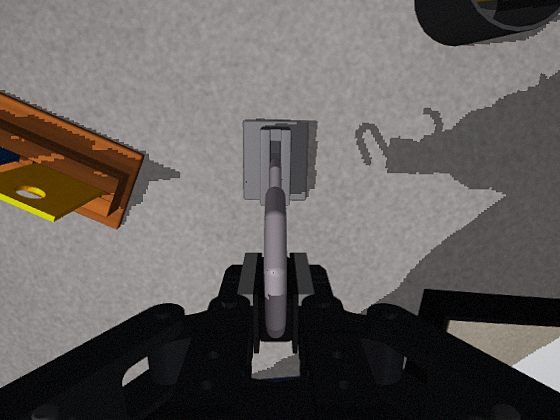

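Emit:
{"fn": "drive_tool", "kwargs": {"rows": "-1 0 0 0 0.11; -1 0 0 0 0.11; -1 0 0 0 0.11; -1 0 0 0 0.11; -1 -27 0 -7.7 0; -1 -27 0 -7.7 0; -1 -27 0 -7.7 0; -1 -27 0 -7.7 0; -1 -27 0 -7.7 0; -1 -26 0 -7.7 0"}}

```text
time: 8.25
ee_pos: [0.4648, -0.1385, 0.1913]
orientation: [-1.029, 1.455, -1.454]
contact_force: [1.0, -0.5, -0.6]
opening: 0.0112
```

```bash
python3 hk.py 6;python3 look.py 6 yellow_tag_hole yellow_tag_center; python3 geo.py wrist
```

```text
t 8.25 tcp [ 0.4648 -0.1385  0.1913] rv [-1.029  1.455 -1.454] F [ 1.  -0.5 -0.6] T [ 0.01 -0.05 -0.04] op 0.0112
scene hook_grip [[4.0, -12.4, -1.8, 0.59]]
scene hook_crook [[-3.6, -42.4, 28.0, 0.48]]
scene hook_throat [[-0.5, 65.3, 26.3, 0.69]]
scene hook_tip [[-2.9, 47.0, 10.1, 0.42]]
top hook_grip [[168.6, 190.9, 40.9, 0.59]]
top hook_crook [[-73.9, 135.8, -19.8, 0.61]]
top hook_throat []
top hook_tip [[-441.8, 194.0, -247.0, 0.44]]
216 193
t 8.75 tcp [ 0.4647 -0.1403  0.1913] rv [-1.029  1.455 -1.455] F [-0.4 -0.6 -0.3] T [-0.03  0.02 -0.02] op 0.0109
[[-0.333, -0.0, 0.943], [-0.943, 0.0, -0.333], [-0.0, -1.0, -0.0]]
yellow_tag_hole [([0.4434, -0.1323, 0.0839], 0.75, [276.0, 237.0]), ([0.4427, -0.1319, 0.0557], 0.44, [276.0, 225.0])]
yellow_tag_center [([0.4427, -0.134, 0.0554], 0.58, [278.0, 224.0])]
stand 1868
((473.21533203125, -303.93426513671875), (60.77737045288086, 24.739025115966797), 5.394841194152832) 0.041900137368921966
hook 0.06 0  
hook 0.08 0  
hook 0.117 0  
yel 1411 ang 71.7 ends [ 0.43783977 -0.162153  ] [ 0.45675396 -0.10497525] mid [ 0.44729686 -0.13356413] z [0.0617 0.0906 0.1032]
blu 2084 ang 71.55 ends [ 0.46136375 -0.09204189] [ 0.48041635 -0.03495015] mid [ 0.47089005 -0.06349602] z [0.0615 0.0892 0.103 ]
```

View pics/w6.png

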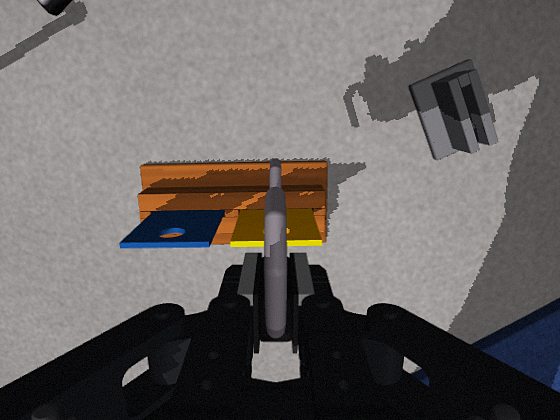

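View pics/sc6.png

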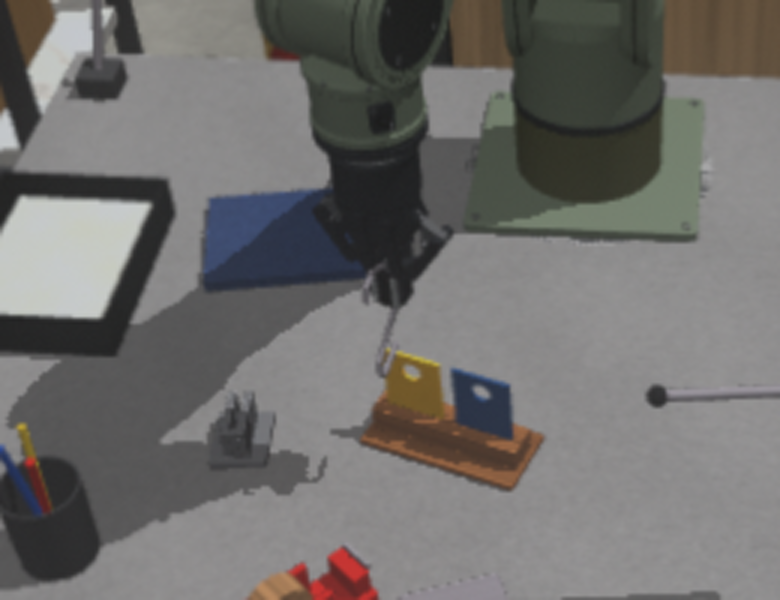

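Emit:
{"fn": "drive_tool", "kwargs": {"rows": "-1 0 10 1 0; -1 0 15 0 0; -1 0 15 0 0; -1 0 15 0 0; -1 0 10 0 0; -1 0 8 0 0; -1 0 0 0 0"}}

```text
time: 9.65
ee_pos: [0.4655, -0.14, 0.1175]
orientation: [-1.03, 1.456, -1.454]
contact_force: [0.1, -0.3, -0.4]
opening: 0.0111
```

```bash
python3 hk.py 7;python3 look.py 7 yellow_tag_hole hook_tip; python3 - <<'E'
from h import *
T,R0=tool()
t=T+R0@np.array([0,.0493,.0045]); h=np.array([.4455,-.133,.0835])
print('tip',t, proj('scene',[t,h]),proj('wrist',[t,h]))
E
```

```text
t 9.65 tcp [ 0.4655 -0.14    0.1175] rv [-1.03   1.456 -1.454] F [ 0.1 -0.3 -0.4] T [-0.04  0.01 -0.  ] op 0.0111
scene hook_grip [[-77.1, 61.1, -24.0, 0.71], [-0.8, -12.3, 0.7, 0.49]]
scene hook_crook [[-76.3, 60.8, -19.7, 0.58], [-0.2, -41.3, 28.0, 0.53]]
scene hook_throat [[-1.1, 60.7, 28.4, 0.41]]
scene hook_tip [[-4.2, 52.3, 6.3, 0.67], [1.8, 63.1, -20.6, 0.55]]
top hook_grip []
top hook_crook []
top hook_throat []
top hook_tip []
218 213
t 10.15 tcp [ 0.4658 -0.14    0.1184] rv [-1.029  1.454 -1.454] F [-0.   0.4 -0.7] T [-0.02  0.   -0.02] op 0.0112
[[-0.333, 0.0, 0.943], [-0.943, 0.0, -0.333], [-0.0, -1.0, 0.0]]
yellow_tag_hole [([0.4661, -0.1403, 0.1301], 0.46, [278.0, 289.0])]
hook_tip []
tip [ 0.46999802 -0.14155723  0.06904412] [[219.04031466 226.97352501]
 [222.92899472 217.53369848]] [[276.7381399  226.86991846]
 [276.9614906  283.31270388]]
```

View pics/w7.png

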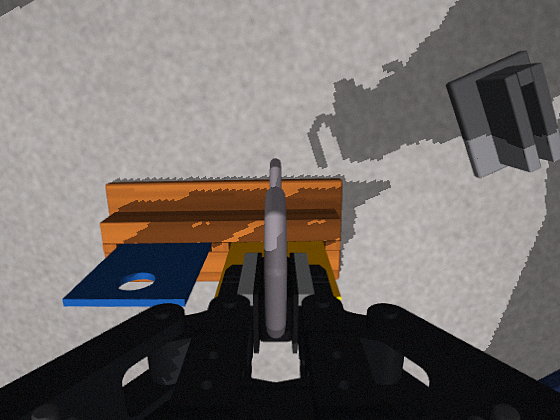

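View pics/sc7.png

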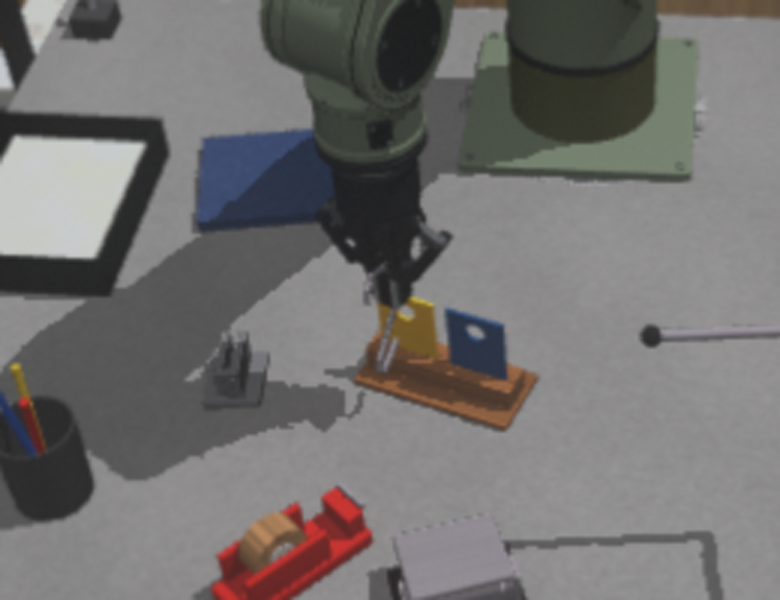

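Emit:
{"fn": "drive_tool", "kwargs": {"rows": "-1 0 -3.3 -5 0; -1 0 -3.3 -5 0; -1 0 -3.3 -5 0; -1 0 -3.2 -5 0; -1 0 -3.3 -5 0; -1 0 -3.3 -5 0; -1 0 -3.2 -5 0; -1 0 0 0 0"}}

```text
time: 11.1
ee_pos: [0.4324, -0.1282, 0.1416]
orientation: [-1.029, 1.454, -1.454]
contact_force: [-1.1, 0.5, -1.1]
opening: 0.0106
```

```bash
python3 hk.py 8; python3 look.py 8 blue_tag_center
```

```text
t 11.1 tcp [ 0.4324 -0.1282  0.1416] rv [-1.029  1.454 -1.454] F [-1.1  0.5 -1.1] T [ 0.02 -0.03 -0.06] op 0.0106
scene hook_grip [[-18.4, 141.5, 272.5, 0.68], [0.8, -11.7, 0.2, 0.51]]
scene hook_crook [[-4.5, -41.2, 28.0, 0.71]]
scene hook_throat []
scene hook_tip [[1.0, 136.2, 17.6, 0.54], [-3.2, 49.2, 5.9, 0.46]]
top hook_grip [[-444.2, 141.9, -212.4, 0.29]]
top hook_crook []
top hook_throat []
top hook_tip []
223 199
t 11.6 tcp [ 0.4327 -0.1284  0.1411] rv [-1.029  1.455 -1.454] F [-0.1  0.1 -0.3] T [-0.    0.02 -0.02] op 0.0114
[[-0.333, -0.0, 0.943], [-0.943, 0.0, -0.333], [-0.0, -1.0, -0.0]]
blue_tag_center [([0.4693, -0.0564, 0.0576], 0.78, [148.0, 200.0])]
```

View pics/sc8.png

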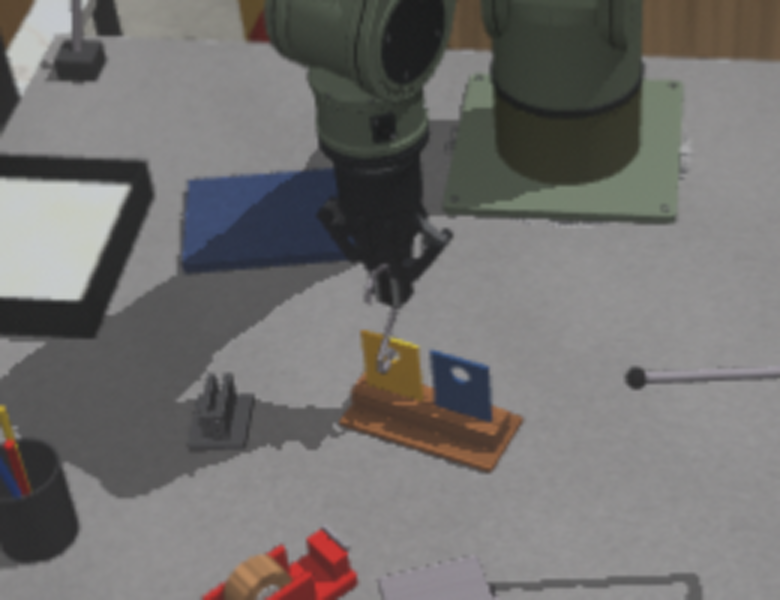

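View pics/w8.png

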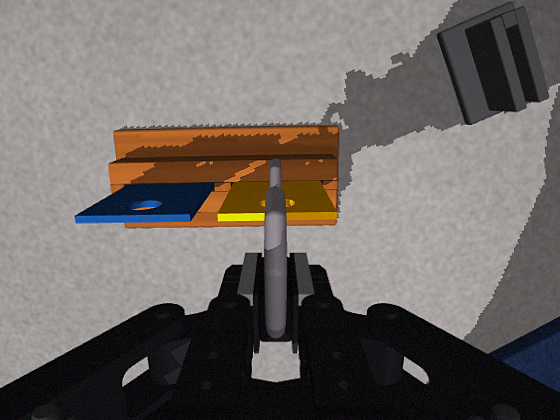

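Emit:
{"fn": "drive_tool", "kwargs": {"rows": "-1 0 -3.3 -5 0; -1 0 -3.2 -5 0; -1 0 -1.6 -3 0; -1 0 0 0 0; -1 0 -3 0 0; -1 0 -3 0 0; -1 0 -3 0 0; -1 0 -3 0 0; -1 0 0 0 0; -1 0 0 0 0"}}

```text
time: 12.7
ee_pos: [0.4205, -0.1241, 0.1613]
orientation: [-1.029, 1.454, -1.454]
contact_force: [-0.4, 0.3, -2.2]
opening: 0.0114
```

```bash
python3 hk.py 9; python3 look.py 9 yellow_tag_center
```

```text
t 12.7 tcp [ 0.4205 -0.1241  0.1613] rv [-1.029  1.454 -1.454] F [-0.4  0.3 -2.2] T [0.04 0.01 0.03] op 0.0114
scene hook_grip [[0.1, -14.9, -0.5, 0.6]]
scene hook_crook [[-0.9, -40.4, 30.2, 0.43]]
scene hook_throat [[-160.4, 162.6, 250.5, 0.64], [-3.5, 61.9, 25.6, 0.43]]
scene hook_tip [[-0.4, 48.8, 5.7, 0.67]]
top hook_grip [[-74.7, 106.9, 28.9, 0.49]]
top hook_crook []
top hook_throat [[-78.2, 109.1, 27.1, 0.21]]
top hook_tip [[-75.6, 107.0, 27.7, 0.61], [163.0, 160.7, 87.7, 0.44]]
225 191
t 13.2 tcp [ 0.4205 -0.1241  0.1613] rv [-1.029  1.455 -1.454] F [-0.2  0.7 -2.4] T [ 0.04  0.05 -0.02] op 0.0113
[[-0.333, -0.0, 0.943], [-0.943, 0.0, -0.333], [-0.0, -1.0, -0.0]]
yellow_tag_center [([0.4446, -0.1337, 0.0597], 0.79, [278.0, 170.0])]
```

View pics/sc9.png

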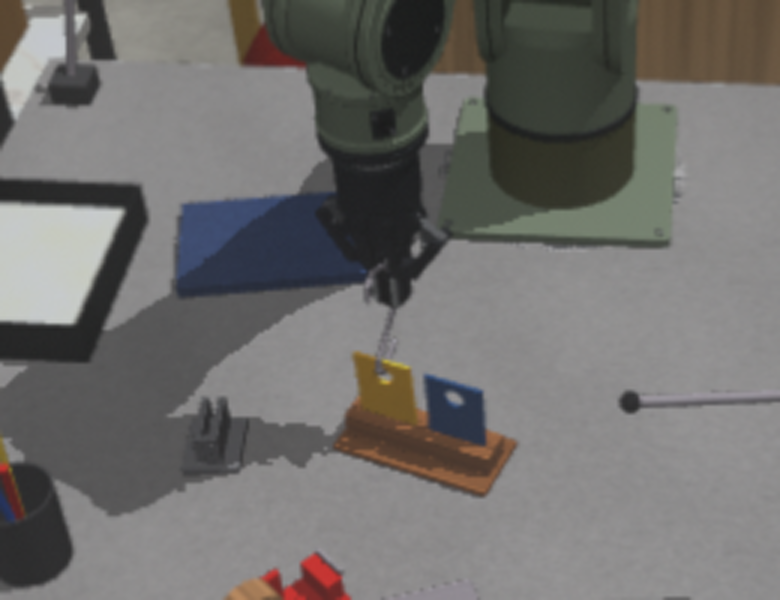

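View pics/w9.png

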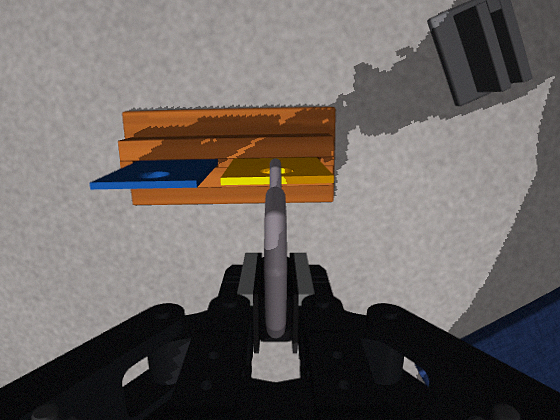

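Emit:
{"fn": "drive_tool", "kwargs": {"rows": "-1 0 -4 0 0; -1 0 -5 0 0; -1 0 -6 0 0; -1 0 -6 0 0; -1 0 -6 0 0; -1 0 -8 0 0; -1 0 -10 0 0; -1 0 -10 0 0; -1 0 -8 0 0; -1 0 -6 0 0"}}

```text
time: 14.3
ee_pos: [0.4205, -0.1241, 0.2311]
orientation: [-1.029, 1.454, -1.455]
contact_force: [0.5, -0.4, -1.7]
opening: 0.0111
```

Emit:
{"fn": "drive_tool", "kwargs": {"rows": "-1 0 -6 0 0; -1 0 -8 0 0; -1 0 -10 0 0; -1 0 -9 0 0; -1 0 -6 0 0; -1 0 -3 0 0; -1 0 0 0 0"}}

```text
time: 15.0
ee_pos: [0.4205, -0.1241, 0.2725]
orientation: [-1.029, 1.454, -1.455]
contact_force: [-0.4, 0.3, -1.7]
opening: 0.0105
```

```bash
python3 hk.py 10; python3 look.py 10 yellow_tag_center; python3 geo.py top | tail -3
```

```text
t 15.0 tcp [ 0.4205 -0.1241  0.2725] rv [-1.029  1.454 -1.455] F [-0.4  0.3 -1.7] T [-0.02  0.06 -0.  ] op 0.0105
scene hook_grip [[-0.0, -15.3, 1.3, 0.45]]
scene hook_crook [[0.1, -38.4, 30.1, 0.52], [-371.4, 36.7, 69.8, 0.28]]
scene hook_throat [[-1.5, 58.8, 28.3, 0.69]]
scene hook_tip [[-0.1, 50.9, 7.2, 0.48]]
top hook_grip []
top hook_crook []
top hook_throat []
top hook_tip [[-164.7, 272.3, 246.8, 0.49]]
221 160
t 15.5 tcp [ 0.4205 -0.1241  0.2722] rv [-1.029  1.455 -1.454] F [-0.1 -0.7 -1.9] T [0.02 0.05 0.02] op 0.0115
[[-0.333, -0.0, 0.943], [-0.943, 0.0, -0.333], [-0.0, -1.0, -0.0]]
yellow_tag_center [([0.4428, -0.133, 0.1705], 0.97, [278.0, 172.0]), ([0.4495, -0.1336, 0.2159], 0.18, [275.0, 176.0])]
hook 0.117 0  
yel 0 blu 33 ang 71.88 ends [ 0.4617209  -0.08423804] [ 0.47739507 -0.03633896] mid [ 0.46955799 -0.0602885 ] z [0.064  0.1028 0.1077]
bar 350 -85.563705 [0.60109984 0.30944848] [0.61739104 0.0994641 ] [0.24058899 0.24521549 0.24999474]
```

View pics/sc10.png

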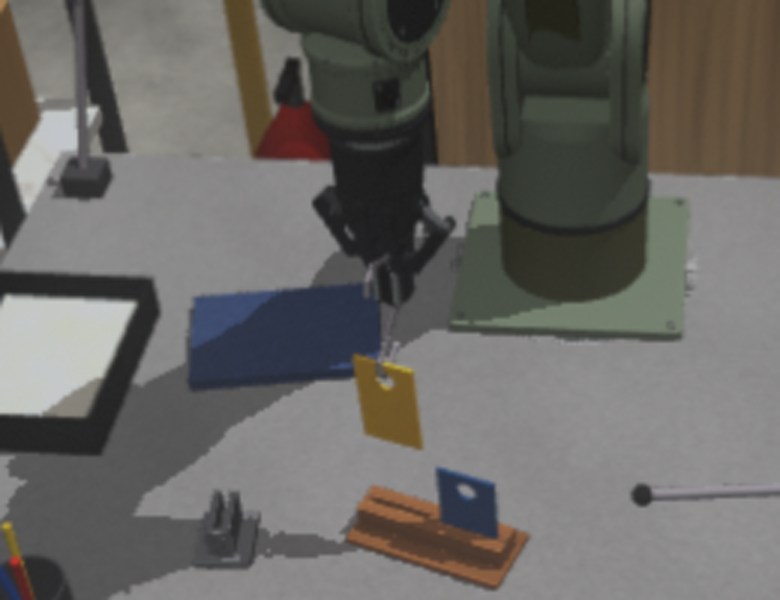

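View pics/w10.png

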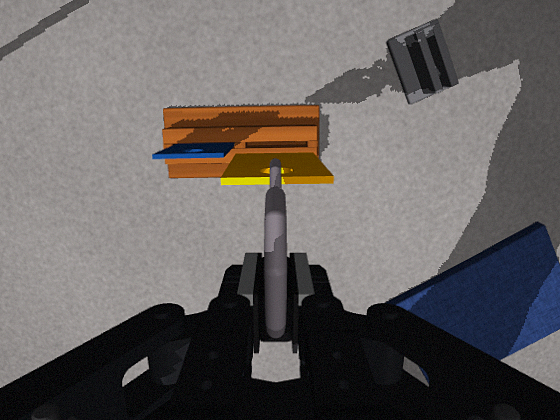

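Emit:
{"fn": "drive_tool", "kwargs": {"rows": "-1 -3 0 0 0; -1 -7 0 -1 0; -1 -11 0 -1 0; -1 -15 0 -1.5 0; -1 -18 0 -2 0; -1 -20 0 -2 0; -1 -20 0 -2 0; -1 -20 0 -2 0; -1 -20 0 -2 0; -1 -20 0 -2 0"}}

```text
time: 16.65
ee_pos: [0.4572, 0.0282, 0.2723]
orientation: [-1.03, 1.454, -1.454]
contact_force: [0.4, -1.4, -1.6]
opening: 0.011
```

Emit:
{"fn": "drive_tool", "kwargs": {"rows": "-1 -20 0 -2 0; -1 -20 0 -2 0; -1 -20 0 -2 0; -1 -20 0 -2 0; -1 -20 0 -2 0; -1 -20 0 -2 0; -1 -18 0 -2 0; -1 -15 0 -1 0; -1 -10 0 -1 0; -1 -6 0 0 0"}}

```text
time: 17.65
ee_pos: [0.4982, 0.1919, 0.2722]
orientation: [-1.03, 1.454, -1.454]
contact_force: [-0.4, -0.3, -1.5]
opening: 0.0108
```

Emit:
{"fn": "drive_tool", "kwargs": {"rows": "-1 0 0 0 -0.04; -1 0 0 0 -0.08; -1 0 0 0 -0.1; -1 0 0 0 -0.1; -1 0 0 0 -0.06; -1 0 0 0 -0.03; -1 0 0 0 0; -1 0 0 0 0"}}

```text
time: 18.45
ee_pos: [0.4983, 0.1908, 0.2723]
orientation: [-1.241, 1.158, -1.158]
contact_force: [0.2, -0.4, -1.5]
opening: 0.0112
```

```bash
cat > bar.py <<'E'
from h import *
import sys
n=sys.argv[1]
T,R0=tool(); p,d=robot.read_camera(n); v,u=np.mgrid[0:420,0:560]; P=unproj(n,np.c_[u.ravel(),v.ravel()],d.ravel()); P[d.ravel()==0]=9
m=(P[:,2]>.228)&(P[:,2]<.26)&(P[:,1]>.12)&(P[:,1]<.28)&(P[:,0]>.57)&(P[:,0]<.66)
q=P[m]; l=cv2.fitLine(q[:,:2].astype(np.float32),cv2.DIST_HUBER,0,.001,.001).ravel(); l*=np.sign(l[1])*np.array([1,1,0,0])+[0,0,1,1] if 0 else 1
t=(.2-l[3])/l[1]; print('bar',m.sum(),'dir ang',np.degrees(np.arctan2(l[1],l[0])),'x at y=.2',l[2]+t*l[0],'z',np.percentile(q[:,2],[2,50,98]))
for y in (.14,.17,.2,.23,.26):
    k=q[abs(q[:,1]-y)<.008]; 
    if len(k): print(y,len(k),k[:,0].min().round(4),k[:,0].mean().round(4),k[:,0].max().round(4),np.percentile(k[:,2],98).round(4))
if n=='wrist':
    L=(P-T)@R0; k=(L[:,1]>-.09)&(L[:,1]<.0)&(abs(L[:,0])>.006)&(abs(L[:,0])<.075)&(abs(L[:,2])<.06)
    for a in range(-90,0,10):
        kk=k&(L[:,1]*1e3>a)&(L[:,1]*1e3<=a+10)
        if kk.sum(): print('grp y',a,kk.sum(),'max z',np.percentile(L[kk,2],99).round(4))
E
python3 look.py 11 bar_middle hook_crook hook_grip; python3 bar.py wrist; python3 bar.py top
```

```text
t 18.45 tcp [0.4983 0.1908 0.2723] rv [-1.241  1.158 -1.158] F [ 0.2 -0.4 -1.5] T [-0.03  0.04 -0.01] op 0.0112
[[0.069, -0.0, 0.998], [-0.998, 0.0, 0.069], [-0.0, -1.0, -0.0]]
bar_middle [([0.6065, 0.2044, 0.2393], 0.62, [262.0, 8.0])]
hook_crook [([0.5239, 0.1915, 0.3173], 0.82, [281.0, 266.0])]
hook_grip [([0.4988, 0.1868, 0.2873], 0.88, [288.0, 294.0])]
bar 6808 dir ang -83.799286 x at y=.2 0.6057383 z [0.23903006 0.24308678 0.24508509]
0.14 397 0.6097 0.6123 0.6149 0.2446
0.17 515 0.6059 0.6088 0.6118 0.2448
0.2 698 0.6016 0.6056 0.6094 0.2451
0.23 876 0.5981 0.6027 0.6075 0.2451
0.26 927 0.5937 0.5992 0.6053 0.2452
grp y -90 9704 max z 0.0191
grp y -80 12534 max z 0.0188
grp y -70 7864 max z 0.0186
grp y -60 9406 max z 0.0144
grp y -50 3375 max z 0.015
grp y -40 1153 max z 0.0133
grp y -30 907 max z 0.0126
grp y -20 805 max z 0.0125
grp y -10 357 max z 0.0125
bar 97 dir ang -84.08239 x at y=.2 0.6097059 z [0.23837913 0.24539028 0.25028561]
0.14 18 0.612 0.6166 0.6218 0.2492
0.17 18 0.6075 0.612 0.6166 0.2502
0.2 6 0.6054 0.6095 0.6135 0.247
0.26 1 0.6069 0.6069 0.6069 0.2373
```

View pics/w11.png

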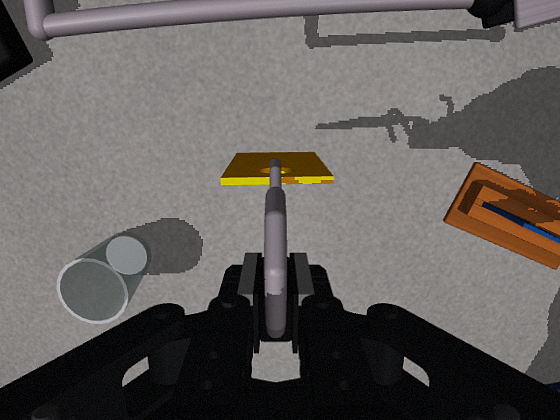

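Emit:
{"fn": "drive_tool", "kwargs": {"rows": "-1 0 5 0 -0.02; -1 0 10 0 -0.019; -1 0 12 0 0; -1 0 10 0 0; -1 0 5 5 0; -1 0 0 12 0; -1 0 0 16 0; -1 0 0 15 0; -1 0 0 8 0; -1 0 0 4 0"}}

```text
time: 19.75
ee_pos: [0.5587, 0.1975, 0.2299]
orientation: [-1.259, 1.128, -1.128]
contact_force: [-0.5, 0.1, -1.7]
opening: 0.0113
```

```bash
python3 look.py 12 bar_middle hook_crook; python3 bar.py wrist|head -6; python3 hk.py 12
```

```text
t 19.75 tcp [0.5587 0.1975 0.2299] rv [-1.259  1.128 -1.128] F [-0.5  0.1 -1.7] T [-0.    0.03 -0.05] op 0.0113
[[0.11, -0.0, 0.994], [-0.994, -0.0, 0.11], [0.0, -1.0, -0.0]]
bar_middle [([0.6068, 0.2045, 0.2381], 0.7, [272.0, 161.0]), ([0.5869, 0.2013, 0.1594], 0.61, [275.0, 175.0])]
hook_crook [([0.5871, 0.1989, 0.2773], 0.94, [283.0, 257.0])]
bar 13376 dir ang -82.859055 x at y=.2 0.6080723 z [0.23955665 0.24346225 0.24824829]
0.14 1266 0.6102 0.6164 0.6217 0.2453
0.17 1303 0.6064 0.6125 0.6176 0.2451
0.2 1449 0.57 0.6055 0.6139 0.2535
0.23 1322 0.5982 0.6046 0.6099 0.2451
0.26 1229 0.5941 0.6006 0.6058 0.2452
t 19.95 tcp [0.5576 0.1976 0.2302] rv [-1.259  1.128 -1.128] F [ 0.  -0.2 -1.9] T [ 0.    0.05 -0.06] op 0.0112
scene hook_grip [[2.0, -13.6, 1.7, 0.67]]
scene hook_crook [[0.7, -40.3, 29.4, 0.49]]
scene hook_throat [[-2.0, 59.6, 25.9, 0.5]]
scene hook_tip [[-2.6, 50.6, 8.5, 0.53]]
top hook_grip []
top hook_crook [[412.1, 231.8, 88.4, 0.37]]
top hook_throat []
top hook_tip []
342 212
```

View pics/w12.png

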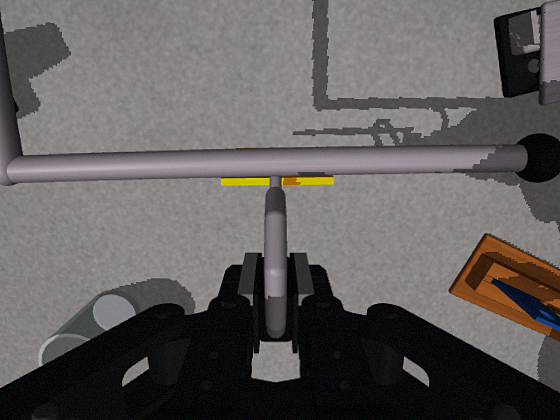

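View pics/sc12.png

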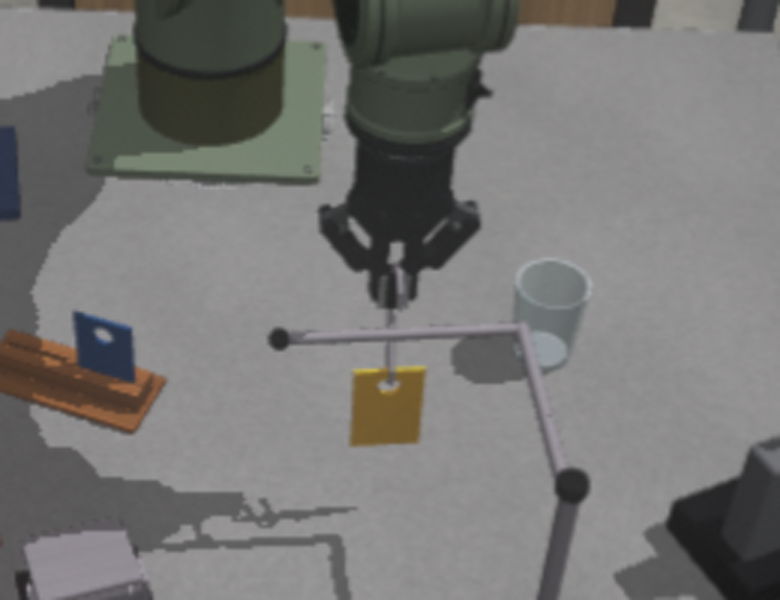

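Emit:
{"fn": "drive_tool", "kwargs": {"rows": "-1 0 0 4 -0.01; -1 0 0 8 -0.01; -1 0 0 8 0; -1 0 0 4 0; -1 0 0 0 0; -1 0 4 0 0; -1 0 6 0 0; -1 0 6 0 0; -1 0 4 0 0; -1 0 0 0 0"}}

```text
time: 21.45
ee_pos: [0.5814, 0.2004, 0.2097]
orientation: [-1.269, 1.114, -1.113]
contact_force: [-0.0, 0.1, -1.6]
opening: 0.0109
```

```bash
python3 look.py 13 hook_crook; python3 bar.py wrist|head -6; python3 hk.py 13; python3 - <<'E'
from h import *
T,R0=tool()
p,d=robot.read_camera('wrist'); v,u=np.mgrid[0:420,0:560]; P=(unproj('wrist',np.c_[u.ravel(),v.ravel()],d.ravel())-T)@R0*1000
m=(abs(P[:,0])<6)&(P[:,1]<-15)&(P[:,1]>-75)&(P[:,2]>0)&(P[:,2]<60)&(d.ravel()>0)
q=P[m]
for z in range(0,60,4):
    k=q[(q[:,2]>=z)&(q[:,2]<z+4)]
    if len(k): print('hook z',z,len(k),'top y',k[:,1].min().round(1),'x',np.median(k[:,0]).round(1))
m=(abs(P[:,0])>15)&(abs(P[:,0])<60)&(P[:,1]<-20)&(P[:,1]>-45)&(P[:,2]>16)&(P[:,2]<60)
q=P[m]; print('bar z range',np.percentile(q[:,2],[1,50,99]),'y',np.percentile(q[:,1],[1,50]))
E
```

```text
t 21.45 tcp [0.5814 0.2004 0.2097] rv [-1.269  1.114 -1.113] F [-0.   0.1 -1.6] T [-0.01  0.02 -0.03] op 0.0109
[[0.129, -0.0, 0.992], [-0.992, -0.0, 0.129], [0.0, -1.0, -0.0]]
hook_crook [([0.6098, 0.2054, 0.2569], 0.66, [272.0, 259.0])]
bar 22630 dir ang -82.43191 x at y=.2 0.6076398 z [0.2322731  0.24370292 0.25931731]
0.14 1500 0.6103 0.6174 0.6224 0.245
0.17 2027 0.5799 0.61 0.6183 0.2596
0.2 4491 0.5702 0.5971 0.627 0.2597
0.23 2126 0.5701 0.6011 0.6102 0.2596
0.26 1481 0.5948 0.6016 0.6065 0.2451
t 21.6 tcp [0.5818 0.2005 0.2105] rv [-1.268  1.113 -1.113] F [-0.4 -0.2 -0.8] T [ 0.03  0.03 -0.05] op 0.0113
scene hook_grip [[2.2, -16.0, -0.4, 0.67]]
scene hook_crook [[0.3, -39.4, 27.7, 0.45]]
scene hook_throat [[-2.4, 60.5, 27.1, 0.63], [-0.3, -27.4, 27.5, 0.45]]
scene hook_tip [[1.0, 49.7, 8.5, 0.51]]
top hook_grip [[486.8, 211.1, -198.7, 0.17]]
top hook_crook []
top hook_throat []
top hook_tip []
342 225
hook z 0 209 top y -45.1 x 0.2
hook z 4 342 top y -49.5 x 0.6
hook z 8 774 top y -75.0 x 0.4
hook z 12 263 top y -75.0 x -0.1
hook z 16 225 top y -54.3 x -0.4
hook z 20 318 top y -55.5 x 0.1
hook z 24 461 top y -56.4 x -0.1
hook z 28 647 top y -57.1 x -0.1
hook z 32 433 top y -55.0 x -0.4
hook z 36 415 top y -52.6 x -0.4
hook z 40 522 top y -49.1 x -0.4
hook z 44 125 top y -40.5 x -0.4
bar z range [21.69061592 27.74794779 31.15035274] y [-34.77622702 -32.88984228]
```

View pics/w13.png

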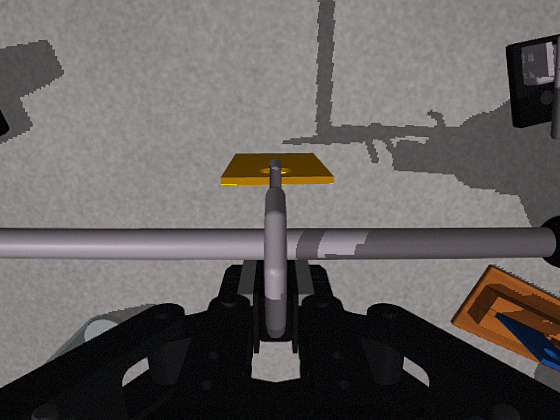

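View pics/sc13.png

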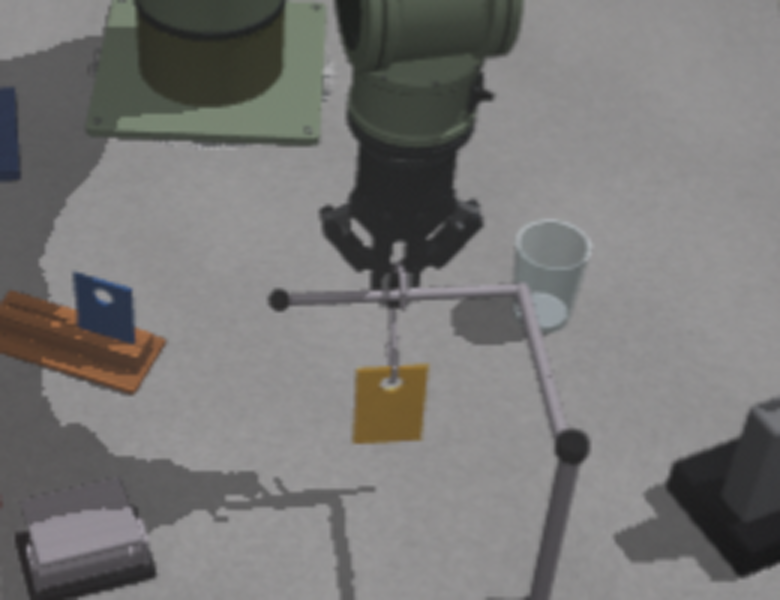

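Emit:
{"fn": "drive_tool", "kwargs": {"rows": "-1 0 3 -1 0; -1 0 5 0 0; -1 0 4 0 0; -1 0 2 0 0; -1 0 1 0 0; -1 0 0 0 0; -1 0 0 0 0"}}

```text
time: 22.85
ee_pos: [0.5808, 0.2004, 0.1954]
orientation: [-1.268, 1.113, -1.113]
contact_force: [-0.3, -0.1, -1.5]
opening: 0.011
```

```bash
cat > gap.py <<'E'
from h import *
T,R0=tool(); st()
p,d=robot.read_camera('wrist'); v,u=np.mgrid[0:420,0:560]; P=(unproj('wrist',np.c_[u.ravel(),v.ravel()],d.ravel())-T)@R0*1000
m=(abs(P[:,0])<6)&(P[:,1]<-15)&(P[:,1]>-75)&(P[:,2]>18)&(P[:,2]<60)&(d.ravel()>0)
q=P[m]; print('hook top',np.percentile(q[:,1],[.5,2]))
m=(abs(P[:,0])>25)&(abs(P[:,0])<60)&(P[:,1]<-20)&(P[:,1]>-60)&(P[:,2]>18)&(P[:,2]<60)
q=P[m]; print('bar z range',np.percentile(q[:,2],[1,50,99]),'y',np.percentile(q[:,1],[1,50]))
E
python3 gap.py
```

```text
t 22.85 tcp [0.5808 0.2004 0.1954] rv [-1.268  1.113 -1.113] F [-0.3 -0.1 -1.5] T [ 0.02  0.02 -0.06] op 0.011
hook top [-56.36314272 -55.80118893]
bar z range [22.88504637 28.96876491 32.21927423] y [-49.70045299 -47.84432476]
```

Emit:
{"fn": "drive_tool", "kwargs": {"rows": "-1 0 0.5 0 0; -1 0 0.5 0 0; -1 0 0 0 0; -1 0 0 0 0"}}

```text
time: 23.3
ee_pos: [0.5809, 0.2004, 0.1946]
orientation: [-1.267, 1.113, -1.113]
contact_force: [0.8, 0.1, 3.3]
opening: 0.0113
```

```bash
python3 - <<'E'
from h import *
for _ in range(4): st()
E
```

```text
t 23.3 tcp [0.5809 0.2004 0.1946] rv [-1.267  1.113 -1.113] F [0.8 0.1 3.3] T [ 0.07 -0.17  0.02] op 0.0113
t 23.3 tcp [0.5809 0.2004 0.1946] rv [-1.267  1.113 -1.113] F [0.8 0.1 3.3] T [ 0.07 -0.17  0.02] op 0.0113
t 23.3 tcp [0.5809 0.2004 0.1946] rv [-1.267  1.113 -1.113] F [0.8 0.1 3.3] T [ 0.07 -0.17  0.02] op 0.0113
t 23.3 tcp [0.5809 0.2004 0.1946] rv [-1.267  1.113 -1.113] F [0.8 0.1 3.3] T [ 0.07 -0.17  0.02] op 0.0113
```

Emit:
{"fn": "drive_tool", "kwargs": {"rows": "-0.8 0 -0.3 0 0; -0.7 0 0 0 0; -0.65 0 0 0 0; -0.6 0 0 0 0; -0.5 0 0 0 0; -0.4 0 0 0 0; -0.2 0 0 0 0; 0 0 0 0 0; 0 0 0 0 0; 0 0 0 0 0"}}

```text
time: 24.3
ee_pos: [0.5807, 0.2004, 0.1946]
orientation: [-1.268, 1.113, -1.113]
contact_force: [-0.6, -0.2, -0.2]
opening: 0.0428
```

```bash
python3 look.py 14 hook_crook bar_middle; python3 hk.py 14
```

```text
t 24.3 tcp [0.5807 0.2004 0.1946] rv [-1.268  1.113 -1.113] F [-0.6 -0.2 -0.2] T [-0.04 -0.03  0.02] op 0.0428
[[0.129, -0.0, 0.992], [-0.992, 0.0, 0.129], [-0.0, -1.0, 0.0]]
hook_crook []
bar_middle [([0.6089, 0.2024, 0.239], 0.67, [282.0, 257.0])]
t 24.45 tcp [0.5807 0.2004 0.1946] rv [-1.268  1.113 -1.113] F [-0.7 -0.1 -1.1] T [0.03 0.01 0.01] op 0.0427
scene hook_grip [[2.1, -13.9, -0.7, 0.45]]
scene hook_crook [[1.2, -42.1, 30.9, 0.45]]
scene hook_throat [[-2.6, 59.9, 28.9, 0.51]]
scene hook_tip [[1.7, 48.8, 9.9, 0.51]]
top hook_grip []
top hook_crook []
top hook_throat []
top hook_tip []
342 229
```

View pics/w14.png

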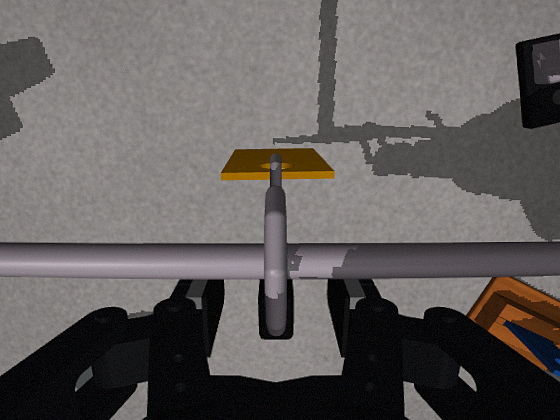

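View pics/sc14.png

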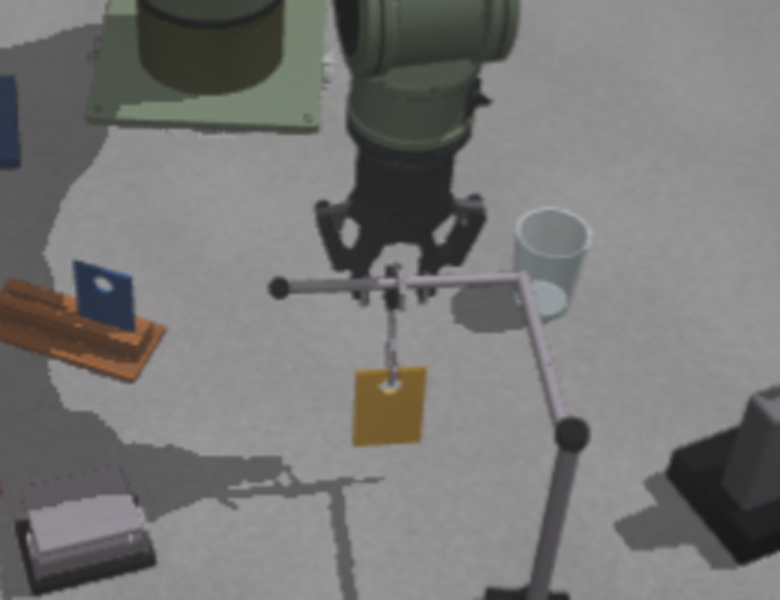

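Emit:
{"fn": "drive_tool", "kwargs": {"rows": "0.4 0 0 0 0; 0.4 0 0 -3 0; 0.4 0 0 -6 0; 0.4 0 0 -10 0; 0.4 0 0 -15 0; 0.4 0 0 -20 0; 0.4 0 0 -20 0; 0.4 0 -5 -15 0; 0.4 0 -10 -5 0; 0.4 0 -10 0 0"}}

```text
time: 25.95
ee_pos: [0.4873, 0.1883, 0.2207]
orientation: [-1.267, 1.113, -1.113]
contact_force: [-0.1, 0.3, 0.8]
opening: 0.0603
```

Emit:
{"fn": "drive_tool", "kwargs": {"rows": "0.4 0 0 0 0; 0.4 0 0 0 0; 0.4 0 0 0 0; 0.4 0 0 0 0; 0.4 0 0 0 0; 0.4 0 0 0 0; 0.4 0 0 0 0; 0.4 0 0 0 0; 0.4 0 0 0 0; 0.4 0 0 0 0"}}

```text
time: 26.95
ee_pos: [0.4875, 0.1882, 0.2196]
orientation: [-1.268, 1.113, -1.113]
contact_force: [-0.2, -0.3, -0.2]
opening: 0.0595
```

```bash
cat > fin.py <<'E'
from h import *
import sys
st()
for n in ('scene','wrist'):
    p,d=save(n,f'{n}{sys.argv[1]}.png')
    for l in ['hook_grip','hook_crook','hook_throat','yellow_tag_hole','yellow_tag_center','blue_tag_center','tumbler','hole_punch','tape_dispenser'][:9 if n=='scene' else 5]:
        print(n,l,[np.round(x['location'],4).tolist()+[round(x['conf'],2)] for x in robot.pinpoint(l,n)][:1])
a=cv2.imread(f'pics/scene{sys.argv[1]}.png'); u,v=proj('scene',[.607,.2,.2])[0].astype(int)
cv2.imwrite(f'pics/sc{sys.argv[1]}.png',cv2.resize(a[max(0,v-75):v+75,max(0,u-100):u+100],None,fx=4,fy=4,interpolation=cv2.INTER_CUBIC))
E
python3 fin.py 15
```

```text
t 26.95 tcp [0.4875 0.1882 0.2196] rv [-1.268  1.113 -1.113] F [-0.2 -0.3 -0.2] T [0.03 0.06 0.05] op 0.0595
scene hook_grip [[0.5804, 0.1971, 0.2096, 0.5]]
scene hook_crook [[0.61, 0.2044, 0.2377, 0.66]]
scene hook_throat [[0.6086, 0.2051, 0.1323, 0.56]]
scene yellow_tag_hole [[0.6103, 0.2051, 0.1204, 0.79]]
scene yellow_tag_center [[0.6131, 0.2032, 0.0908, 0.97]]
scene blue_tag_center [[0.4699, -0.0624, 0.0571, 0.79]]
scene tumbler [[0.3778, 0.3594, 0.0035, 0.86]]
scene hole_punch [[0.7129, -0.054, -0.0024, 0.98]]
scene tape_dispenser [[0.6916, -0.2026, -0.0007, 0.85]]
wrist hook_grip [[0.5816, 0.1975, 0.2113, 0.57]]
wrist hook_crook [[0.4692, -0.0615, 0.0578, 0.71]]
wrist hook_throat []
wrist yellow_tag_hole []
wrist yellow_tag_center []
```

View pics/sc15.png

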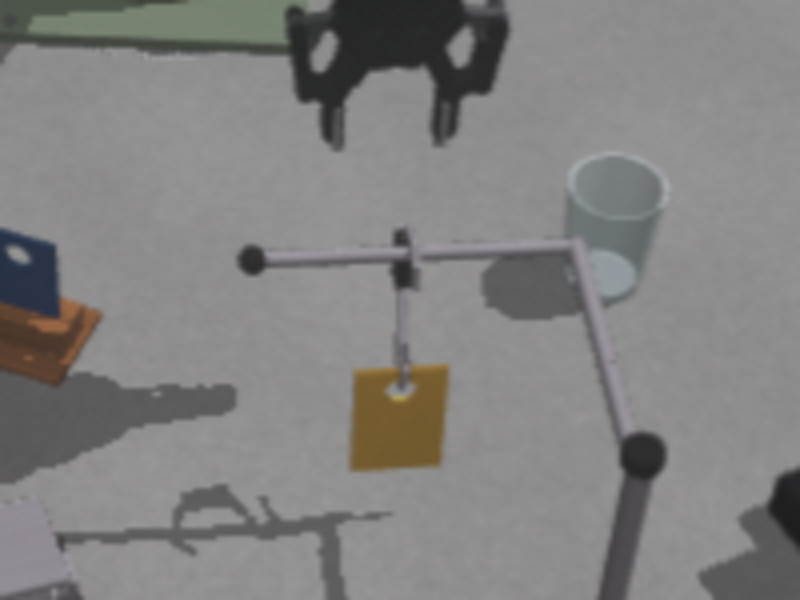

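View pics/wrist15.png

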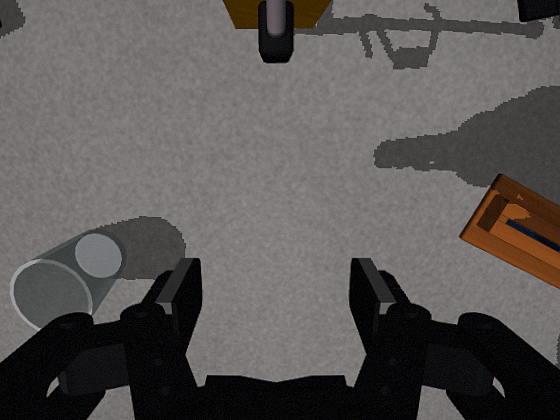

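Emit:
{"fn": "drive_tool", "kwargs": {"rows": "0.4 0 0 0 0; 0.4 0 0 0 0; 0.4 0 0 0 0; 0.4 0 0 0 0; 0.4 0 0 0 0; 0.4 0 0 0 0; 0.4 0 0 0 0; 0.4 0 0 0 0; 0.4 0 0 0 0; 0.4 0 0 0 0"}}

```text
time: 28.75
ee_pos: [0.4875, 0.1882, 0.2196]
orientation: [-1.268, 1.113, -1.113]
contact_force: [-0.2, -0.3, 0.2]
opening: 0.0597
```

Emit:
{"fn": "drive_tool", "kwargs": {"rows": "0.4 0 0 0 0; 0.4 0 0 0 0; 0.4 0 0 0 0; 0.4 0 0 0 0; 0.4 0 0 0 0; 0.4 0 0 0 0; 0.4 0 0 0 0; 0.4 0 0 0 0; 0.4 0 0 0 0; 0.4 0 0 0 0"}}

```text
time: 29.75
ee_pos: [0.4875, 0.1882, 0.2196]
orientation: [-1.268, 1.113, -1.113]
contact_force: [0.2, -0.4, -0.8]
opening: 0.0596
```

```bash
cat > sway.py <<'E'
from h import *
st()
for n in ('scene','wrist'):
    im=[robot.read_camera(n)[0].astype(int) for _ in range(12)]
    u,v=proj('scene',[.61,.2,.13])[0].astype(int)
    sl=(slice(v-40,v+50),slice(u-35,u+35)) if n=='scene' else (slice(0,70),slice(210,345))
    def c(i):
        a=i[sl]; m=(a[...,0]>a[...,2]+50); y,x=np.nonzero(m); return x.mean(),y.mean(),m.sum()
    print(n,np.array([c(i) for i in im]).round(2).tolist())
E
python3 sway.py
```

```text
t 29.75 tcp [0.4875 0.1882 0.2196] rv [-1.268  1.113 -1.113] F [ 0.2 -0.4 -0.8] T [-0.04  0.01 -0.06] op 0.0596
scene [[36.28, 49.15, 520.0], [36.3, 49.19, 517.0], [36.27, 49.17, 519.0], [36.29, 49.17, 519.0], [36.3, 49.19, 517.0], [36.29, 49.21, 516.0], [36.3, 49.19, 517.0], [36.27, 49.17, 519.0], [36.27, 49.22, 517.0], [36.28, 49.19, 518.0], [36.29, 49.16, 518.0], [36.28, 49.17, 517.0]]
wrist [[64.96, 12.11, 1632.0], [64.92, 12.12, 1634.0], [64.83, 12.1, 1634.0], [64.83, 12.14, 1634.0], [64.95, 12.13, 1636.0], [64.92, 12.14, 1634.0], [64.84, 12.16, 1635.0], [64.86, 12.16, 1640.0], [64.83, 12.17, 1635.0], [64.98, 12.13, 1629.0], [64.83, 12.12, 1629.0], [64.95, 12.15, 1640.0]]
```

Both hang still, the drift being under 0.1 px in the scene view. I'm handing the job in.

```bash
python3 -c "
from workcell import robot
print(robot.sign_off())"
```

```text
the job is handed in; nothing more can be done
None
```

The S-hook now hangs by its upper bend over the chrome bar with the yellow tag on its lower bend. The gripper has let go and backed off about 95 mm. I handed the job in at about 31 s of the 72 s allowed.

**What I did:** I took the hook out of the stand by its grip and passed its lower arm through the tag's hole; no contact showed in the force reading. I then lifted the tag straight out of the rack and lowered the hook onto the bar near its middle. It touched with a net force of about 5 N before I released it.

**Last checks:**
- **Hang:** The hook's upper bend was located at (0.610, 0.204, 0.238) m. The bar's axis, measured separately, passes through about (0.608, 0.20, 0.240) m.
- **Stillness:** The tag's position in the pictures held to under 0.1 px in the scene view and about 0.15 px in the wrist view, over 0.6 s in each.
- **Robot clear:** The force reading was near zero and the gripper touched nothing.
- **Other things:** The blue tag, tumbler, tape dispenser and hole punch were all within about 4 mm of where they were first measured, which is the measuring error.

**What disagreed:** Some network reports were plainly wrong. For example, the wrist camera reported the hook's bend at the blue tag. I left these out after checking them against the pictures and the depth data.

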